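# Put the pottery wheel's gear lever into third

## Robot

A 6-joint arm with a two-finger parallel gripper is mounted at the origin on the work surface. World frame = base frame: x ahead of the robot, y to its left, z up, the work surface at z = 0. Lengths are in m, angles in rad, forces in N, time in s.
With the tool pointing down it reaches from about 0.325 to 0.9 m from the base axis. Payload 3.5 kg.
Tool frame: the origin (TCP) lies on the centre line of the jaws, within the pads' length; the fingertips stand robot.tip_extent ahead of it and the grasp point (between the pads) lies 2 mm behind it (robot.tip_extent is the distance from the TCP to the fingertips, in m); z points along the fingers, y is the direction in which the jaws open and shut (so a half turn about z gives the same grasp; the last joint's range is limited). The gripper opens to 85 mm and grips with 20 to 120 N. Pads are 22 mm wide; open, the fingers measure 114 mm over their backs; the gripper's body (76 mm by 85 mm) begins 54 mm behind the grasp point. The pads swing forward as they close: fully open they stand 13 mm farther back than shut.
Start: joints at [1.027, 0.276, -0.026, 1.268, 0, 1.467], TCP at [0.267, 0.565, 0.248] pointing down, gripper open.
Joint ranges: [-3.12, 3.12], [-0.85, 1.88], [-1.08, 1.24], [-1.95, 2.15], [-1.57, 1.53], [-3.14, 3.14]. Speed limits (rad/s): [2.57, 2.57, 3.14, 3.14, 3.14, 3.14].

## Interface

Orientations are given as a unit quaternion [w, x, y, z].
In Python, from cell import robot gives the robot as it stands.
- The arm moves only by the shell command python3 -m pendant 'ROWS'. ROWS is JSON, a list of rows, each an object with "dr": the turn, a rotation vector about the tool's x, y, z in degrees, a list of three; "translation": the shift along the tool's x, y, z in mm, a list of three; "claw": the opening in per cent of the stroke, from 0 (shut) to 100 (fully open). A call has exactly 10 rows; each row is the pose to reach, as a shift and turn from the pose commanded when the call began, along the tool's axes at that moment; what a row does not reach only later rows make up. A row lasts 1/8 s, in which the tool goes at most 62.5 mm and 10.7 degrees, less where a joint would pass 70% of its speed; a pose out of reach is approached as far as the arm can. A call with a gripper value outside its range is refused whole. The fingers move at their own pace and stop on an object; the grip force is fixed at half the most. Time passes only in rows, so rows that repeat a pose let the fingers close, or fill a call up. It gives the time, the measured TCP pose, the force and the opening at its end, in the units of the state.
- robot.sense(): the state, without advancing time (a new reading comes with each control period).
- robot.get_image(name): name is "side" or "top"; returns the picture (384x512x3 uint8, blue, green, red); there is no depth.
- robot.camera_info(name): a dict with "K" (3x3 intrinsics, pixels), "cam_to_world" (4x4, takes a point from camera to world coordinates). Camera axes: x right, y down, z forward; pixel columns grow to the right and rows downward; lengths in m; the calibration is good to about 2 mm. A picture is of the moment at which its call begins. camera_info takes no time and is no camera call.
- robot.job_done(): hands the job in, once; it reports no verdict.
Trained networks look in the newest picture that a camera, given by its name, has taken for a name from the list of things; names that differ only in an ending like _2 or _b are one class to them, and where a whole thing is asked for, a point or a joint stands for the part that bears it (a point fixed in the world has none). Each returns a list of dicts, best first, with "score" (0 to 1); they miss things now and then, are a little off and sometimes report something else, mostly with a low value. They report only what shows in the picture. A call takes as long as a camera call.
- robot.trace(query, camera): "mask" (384x512 bool, what is visible of it).
- robot.spot_point(query, camera): "location" ([x, y, z] in m, in world coordinates, good to about 4 mm: a listed point, or the origin of a listed thing).
The state is a dict: "time_s": time; "qpos": joint angles; "qd": joint speeds; "joint_torque": joint torques, N m; "position": TCP position; "orientation": TCP orientation; "force": force on the tool from outside, world axes, zero at the start; "wrist_torque": the same for the moment, N m; "gripper_width": finger opening in m.
Only numpy, scipy, OpenCV 4.12 (cv2) and the standard library are available. Lean on these libraries where they do the work, as an engineer would, in place of code of your own. Each camera call takes 0.05 s, during which the arm holds its last target.

## Task

Change the pottery wheel to third speed with the gear lever on its gearbox: the lever stands somewhere in the left-hand track of the H-shaped gate, so push it to the cross-channel in the middle, push it across to the right-hand track, then push it forward, away from the robot, fully home in the third slot (three green pips). Only push the red-and-black knob or the rod with the fingertips or the outside of the fingers, never pinch it. Leave the cup, the red bowl and the brush beside it where they are.

Things in the scene. Friction and masses are not known exactly. Their poses are not given: they have to be found in the camera images.
- gearbox: Teal gearbox of a bench pottery wheel, fixed to the table: 210 (x) x 200 (y) x 110 mm high, with an aluminium gate plate on top. Origin on the table under the centre of the gate. Its x axis is 'forward' (away from the robot, turned up to 0.45 rad), y to the left, z up. The wheel stands beyond it, x = 110 to 380 mm: housing 65 mm high, with a fixed pink bowl on top to 145 mm.
- gate_centre (a point): Centre of the H gate on the top face of the 150 x 150 mm plate, 136 mm above the table; axes as the gearbox. Two tracks along x, at y = +24 mm (left) and -24 mm (right), joined by one cross-channel along y at x = 0, 24 mm wide for the 12 mm rod. Slots: 1 forward left, 2 rear left, 3 forward right, 4 rear right, marked by 1 to 4 pips.
- slot3 (a point): Where the rod crosses the plate's top face at the closed end of the third slot (forward right, three green pips on a white patch): x = +36, y = -24 mm from the gate centre.
- selector_knob (a point): Centre of the knob, a 40 x 40 x 50 mm (high) block with red faces on a rod that pivots 12 mm above the table under the gate centre, 190 mm below the knob's centre (202 mm high when upright). In the gearbox frame it moves x = -56 to +56 mm (0 = neutral; it can cross within 9 mm of it), y = +38 (left) to -38 mm (right). Needs 2 to 4 N; stays where left.
- selector_forward (a joint): Lever angle along the tracks, rad: 0 neutral, +0.3 fully home forward (away from the robot), -0.3 fully back. At the start anywhere along the left track.
- selector_across (a joint): Lever angle across the gate, rad: -0.2 in the left track, +0.2 in the right track. It can change only while the forward angle is within about 0.05 of 0.
- knob_far: Knob face that looks forward (+x of the lever); one of the four red faces of the knob (28 mm wide, 42 mm high); origin at the centre of the face
- knob_near: Knob face that looks back to the robot; one of the four red faces of the knob (28 mm wide, 42 mm high); origin at the centre of the face
- knob_left: Knob face that looks left (+y); one of the four red faces of the knob (28 mm wide, 42 mm high); origin at the centre of the face
- knob_right: Knob face that looks right (-y); one of the four red faces of the knob (28 mm wide, 42 mm high); origin at the centre of the face
- cup: White cup, 76 mm across the rim, 85 mm high, beside the gearbox; origin at the centre of its underside. Leave alone.
- red_bowl: Small red-brown bowl, 90 mm across, 45 mm high, beside the gearbox; origin at the centre of its underside. Leave alone.
- brush: Brush about 170 mm long lying flat on the table between gearbox and robot; origin near its middle, on the table. Leave alone.

How it is judged:
By the outcome, as a careful person would: the job done as asked, in the order asked, and still so for the second after the job is handed in, with the robot touching nothing.
It also fails if it takes over 67 s, if anything falls off the work surface, if the arm or the gripper's body presses on something with over 40 N, if the wrist force passes 120 N, or if a joint passes its speed limit or range.

## Working session

There is one attempt and no reset: what is moved stays moved. The work goes in short steps, Python scripts to look and compute and a shell command to move; the robot and the scene stay as the last step left them, time stands still between calls to the robot, and variables do not carry over. Pictures are saved under pics/ and viewed, and the job is handed in when it is done.

```bash
mkdir -p pics; ls
python3 - <<'E'
from cell import robot
import cv2,numpy as np
s=robot.sense(); print(s, robot.tip_extent)
for c in ("side","top"):
    im=robot.get_image(c); cv2.imwrite(f"pics/{c}0.png",im)
    ci=robot.camera_info(c); print(c,np.round(ci["K"],1).tolist(),np.round(ci["cam_to_world"],3).tolist())
    for q in ("gate_centre","slot3","selector_knob","gearbox","cup","red_bowl","brush","knob_near","knob_far","knob_left","knob_right"):
        r=robot.spot_point(q,c)
        print(c,q,[(round(d["score"],2),np.round(d["location"],3).tolist()) for d in r[:2]])
E
```

```text
pics
{'time_s': 0.0, 'qpos': array([ 1.02659319e+00,  2.77134300e-01, -2.79180144e-02,  1.26799699e+00,
        1.87170758e-05,  1.46738410e+00]), 'qd': array([ 0.00081993,  0.00033739,  0.0005146 , -0.00032501, -0.00023245,
       -0.00041771]), 'joint_torque': array([-7.03463016e-06, -4.45509982e+01,  2.95201260e+01,  1.63541653e-02,
       -2.08451479e-04,  9.18555514e-06]), 'position': array([0.26627693, 0.56460328, 0.24714136]), 'orientation': array([-3.67296462e-04,  2.18615403e-01,  9.75810451e-01, -1.06496714e-03]), 'force': array([-0.50721933, -0.41730549, -0.39977739]), 'wrist_torque': array([ 0.01360468,  0.01898739, -0.02206953]), 'gripper_width': 0.08571898605772785} 0.017
side [[351.3, 0.0, 258.2], [0.0, 351.3, 194.7], [0.0, 0.0, 1.0]] [[0.937, -0.177, 0.301, 0.319], [-0.349, -0.515, 0.783, -0.572], [0.016, -0.839, -0.544, 0.554], [0.0, 0.0, 0.0, 1.0]]
side gate_centre [(0.98, [0.572, -0.113, 0.134])]
side slot3 [(0.68, [0.616, -0.128, 0.132])]
side selector_knob [(0.84, [0.566, -0.077, 0.202]), (0.73, [0.572, -0.11, -0.0])]
side gearbox [(0.77, [0.573, -0.112, -0.001])
[... 307 characters left out ...]

side knob_right [(0.59, [0.568, -0.097, 0.204]), (0.42, [0.475, 0.076, 0.003])]
top [[474.2, 0.0, 261.7], [0.0, 474.2, 187.4], [0.0, 0.0, 1.0]] [[-0.006, -0.983, 0.181, 0.313], [-1.0, 0.003, -0.012, 0.068], [0.012, -0.181, -0.983, 1.369], [0.0, 0.0, 0.0, 1.0]]
top gate_centre [(0.81, [0.573, -0.112, 0.132])]
top slot3 [(0.55, [0.616, -0.125, 0.134])]
top selector_knob [(0.8, [0.569, -0.073, 0.197])]
top gearbox [(0.85, [0.576, -0.112, -0.0])]
top cup [(0.89, [0.479, 0.08, -0.001])]
top red_bowl [(0.88, [0.645, -0.286, 0.0])]
top brush [(0.89, [0.433, -0.197, 0.003])]
top knob_near [(0.41, [0.549, -0.078, 0.2])]
top knob_far []
top knob_left []
top knob_right [(0.73, [0.572, -0.072, 0.197])]
```

View pics/side0.png

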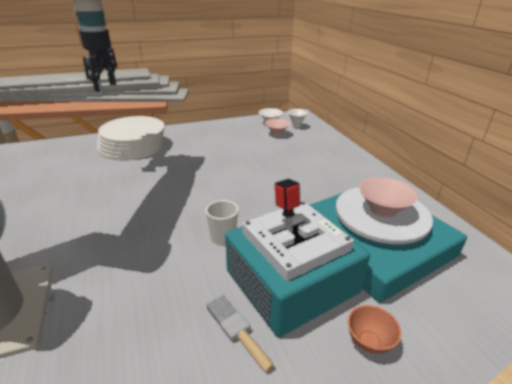

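View pics/top0.png

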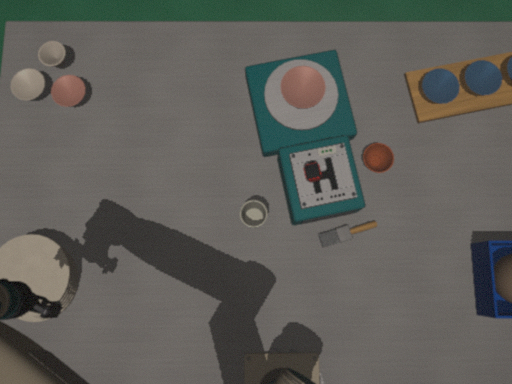

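The knob already appears close to neutral in the left track, so I'll measure the gearbox yaw and the knob position more precisely.

```bash
cat > h.py <<'E'
from cell import robot
import numpy as np,cv2
def proj(c,P):
    ci=robot.camera_info(c);T=np.linalg.inv(np.array(ci["cam_to_world"]));K=np.array(ci["K"])
    P=np.atleast_2d(P); q=(T[:3,:3]@P.T).T+T[:3,3]; u=(K@q.T).T; return u[:,:2]/u[:,2:]
def back(c,uv,z):
    ci=robot.camera_info(c);M=np.array(ci["cam_to_world"]);K=np.array(ci["K"])
    d=M[:3,:3]@np.linalg.inv(K)@np.array([uv[0],uv[1],1.]);return M[:3,3]+d*(z-M[2,3])/d[2]
G=np.array([0.5725,-0.1125])
def w(l,yaw,g=G):
    l=np.atleast_2d(np.array(l,float))/1000;c,s=np.cos(yaw),np.sin(yaw)
    return np.c_[g[0]+c*l[:,0]-s*l[:,1],g[1]+s*l[:,0]+c*l[:,1],l[:,2]]
E
python3 - <<'E'
from h import *
from scipy.optimize import minimize
# plate mask: bright low-sat in top picture; wheel/teal mask for gearbox yaw
im={c:cv2.imread(f"pics/{c}0.png") for c in("top","side")}
for c in im:
    r=robot.trace("gearbox",c); print(c,[(round(d["score"],2),int(d["mask"].sum())) for d in r])
# plate minAreaRect from top view, back projected
t=im["top"];hsv=cv2.cvtColor(t,cv2.COLOR_BGR2HSV)
b=(hsv[...,2]>150).astype(np.uint8); m=np.zeros_like(b);m[135:215,280:362]=b[135:215,280:362]
pts=np.argwhere(m)[:,::-1]
W=np.array([back("top",p,.136)[:2] for p in pts]).astype(np.float32)
r=cv2.minAreaRect(W*1000);print(len(pts),r)
for yaw in(0.15,0.2,0.25,.3):
    print(yaw,)
for c,(x0,y0,x1,y1) in{"top":(270,130,370,225),"side":(220,165,370,325)}.items():
    crop=im[c].copy()
    k=5 if c=="top" else 4
    big=cv2.resize(crop[y0:y1,x0:x1],None,fx=k,fy=k,interpolation=cv2.INTER_CUBIC)
    cv2.imwrite(f"pics/{c}z.png",big)
E
```

```text
top [(0.67, 14477)]
side [(0.58, 23573)]
26 ((640.4872436523438, -124.90342712402344), (16.741472244262695, 43.4968147277832), 11.451895713806152)
0.15
0.2
0.25
0.3
```

View pics/topz.png

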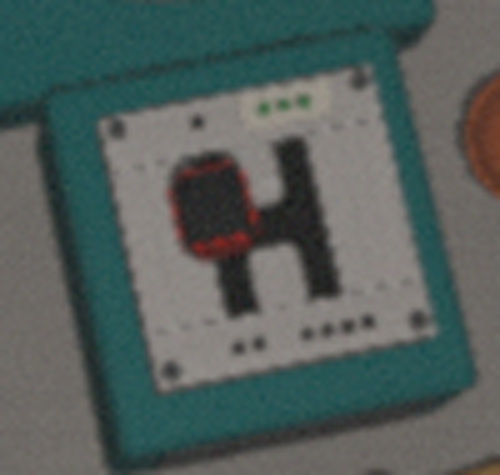

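View pics/sidez.png

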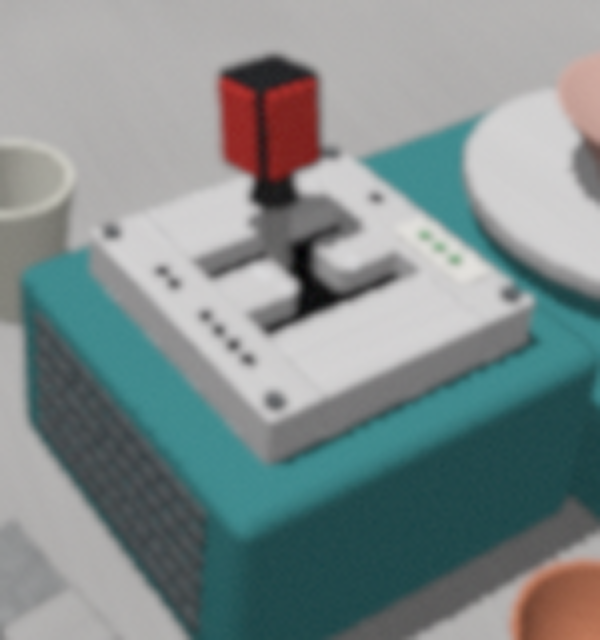

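The zoomed views show the plate, with the knob over the left track near the cross-channel. In the top zoom the plate corners sit at about (98,122), (372,66), (436,332) and (158,393). I'll turn these into the gate pose.

Run:
```python
from h import *
C=np.array([(98,122),(372,66),(436,332),(158,393)])/5-0.4+np.array([270,130])
W=np.array([back("top",p,.136)[:2] for p in C]);print(W.round(4).tolist(),W.mean(0))
for i in range(4): d=W[(i+1)%4]-W[i];print(np.linalg.norm(d),np.degrees(np.arctan2(*d[::-1])))
# knob top centre ~ z .226; top crop corners
L=np.array([(75,75,150)]) 
K=np.array([(175,165),(240,160),(255,240),(187,250)])/5-.4+np.array([270,130])
k=np.array([back("top",p,.222)[:2] for p in K]).mean(0)
S=np.array([(220,75),(270,56),(320,72),(263,92)])/4-.4+np.array([220,165])
k2=np.array([back("side",p,.224)[:2] for p in S]).mean(0)
yaw=.215
for kk in(k,k2,np.array([.5675,-.075])):
  d=(kk-W.mean(0));print(kk,'local',(np.array([[np.cos(yaw),np.sin(yaw)],[-np.sin(yaw),np.cos(yaw)]])@d*1000).round(1))
```

```text
[[0.6308, -0.0221], [0.6616, -0.1705], [0.5161, -0.1991], [0.4841, -0.0513]] [ 0.57315837 -0.11075866]
0.15157698153031468 -78.29632913131623
0.148298797547747 -168.91820986236132
0.1511578995737445 102.19883183134003
0.14960107342626122 11.249877231865776
[ 0.56681072 -0.07289205] local [ 1.9 38.3]
[ 0.56425114 -0.07706856] local [-1.5 34.8]
[ 0.5675 -0.075 ] local [ 2.1 36.1]
```

```bash
cat >> h.py <<'E'
from scipy.spatial.transform import Rotation as Ro
G=np.array([0.573,-0.111]);YAW=0.2
def shift(lx,ly,z):
    s=robot.sense();q=s["orientation"];R=Ro.from_quat([q[1],q[2],q[3],q[0]])
    t=w([[lx,ly,z]],YAW,G)[0]
    c,sn=np.cos(YAW),np.sin(YAW)
    X=np.array([-c,-sn,0]);Z=np.array([0,0,-1.]);Y=np.cross(Z,X)
    Rt=Ro.from_matrix(np.c_[X,Y,Z])
    print("target",t.round(4),"tool mm",(R.inv().apply(t-s["position"])*1000).round(1),"dr",np.degrees((R.inv()*Rt).as_rotvec()).round(2))
def st():
    s=robot.sense();p=s["position"];c,sn=np.cos(YAW),np.sin(YAW);d=p[:2]-G
    print("t",round(s["time_s"],2),"local",(np.array([c*d[0]+sn*d[1],-sn*d[0]+c*d[1],p[2]])*1000).round(1),"F",s["force"].round(1),"w",round(s["gripper_width"],4),"q",s["qpos"].round(2))
def knob(n):
    for c in("side","top"):
        im=robot.get_image(c);cv2.imwrite(f"pics/{c}{n}.png",im)
        r=robot.spot_point("selector_knob",c)
        for d in r[:2]:
            l=np.array(d["location"]);e=l[:2]-G;cc,sn=np.cos(YAW),np.sin(YAW)
            print(c,round(d["score"],2),(np.array([cc*e[0]+sn*e[1],-sn*e[0]+cc*e[1],l[2]])*1000).round(1))
E
python3 -c "
from h import *
st();shift(0,95,247)"
```

```text
t 1.3 local [-165.9  723.6  248.3] F [-0.6  0.4  0.2] w 0.0855 q [ 1.03  0.28 -0.03  1.27 -0.    1.47]
target [ 0.5541 -0.0179  0.247 ] tool mm [-508.8 -404.7    1.3] dr [ -0.    -0.   -36.72]
```

```bash
python3 -m pendant '[{"dr":[0,0,-4],"translation":[-46,-36,0],"claw":0},{"dr":[0,0,-8],"translation":[-92,-73,0],"claw":0},{"dr":[0,0,-12],"translation":[-138,-110,0],"claw":0},{"dr":[0,0,-16],"translation":[-184,-146,0],"claw":0},{"dr":[0,0,-20],"translation":[-230,-183,0],"claw":0},{"dr":[0,0,-24],"translation":[-276,-220,0],"claw":0},{"dr":[0,0,-28],"translation":[-322,-256,0],"claw":0},{"dr":[0,0,-32],"translation":[-368,-293,0],"claw":0},{"dr":[0,0,-36],"translation":[-414,-329,0],"claw":0},{"dr":[0,0,-36.7],"translation":[-450,-358,0],"claw":0}]'; python3 -c "
from h import *
st();shift(0,95,205)"
```

```text
time_s: 2.55
position: [0.5218, 0.0473, 0.2486]
orientation: [0.0, -0.099, 0.995, -0.0]
force: [0.3, -0.2, -0.4]
gripper_width: -0.0001
t 2.55 local [-18.7 165.3 248.6] F [ 0.3 -0.2 -0.4] w -0.0001 q [-0.03  0.1  -0.24  1.23 -0.   -0.23]
target [ 0.5541 -0.0179  0.205 ] tool mm [-18.7 -70.3  43.6] dr [-0.01  0.05 -0.05]
```

```bash
python3 -m pendant '[{"dr":[0,0,0],"translation":[-9,-35,0],"claw":0},{"dr":[0,0,0],"translation":[-19,-70,0],"claw":0},{"dr":[0,0,0],"translation":[-19,-70,20],"claw":0},{"dr":[0,0,0],"translation":[-19,-70,44],"claw":0},{"dr":[0,0,0],"translation":[-19,-70,44],"claw":0},{"dr":[0,0,0],"translation":[-19,-70,44],"claw":0},{"dr":[0,0,0],"translation":[-19,-70,44],"claw":0},{"dr":[0,0,0],"translation":[-19,-70,44],"claw":0},{"dr":[0,0,0],"translation":[-19,-70,44],"claw":0},{"dr":[0,0,0],"translation":[-19,-70,44],"claw":0}]'; python3 -c "
from h import *
st();knob(1)
k=cv2.resize(cv2.imread('pics/side1.png')[60:330,180:400],None,fx=2.2,fy=2.2,interpolation=3);cv2.imwrite('pics/side1z.png',k)
k=cv2.resize(cv2.imread('pics/top1.png')[110:240,240:390],None,fx=4,fy=4,interpolation=3);cv2.imwrite('pics/top1z.png',k)"
```

```text
time_s: 3.8
position: [0.5535, -0.0153, 0.2045]
orientation: [0.0, -0.1, 0.995, -0.0]
force: [0.2, 0.1, 0.2]
gripper_width: -0.0001
t 3.8 local [-1.000e-01  9.760e+01  2.045e+02] F [0.2 0.1 0.2] w -0.0001 q [-0.14  0.18 -0.25  1.15 -0.   -0.34]
side 0.67 [  4.1  32.8 203.8]
side 0.44 [  35.2 -188.2    2. ]
```

View pics/side1z.png

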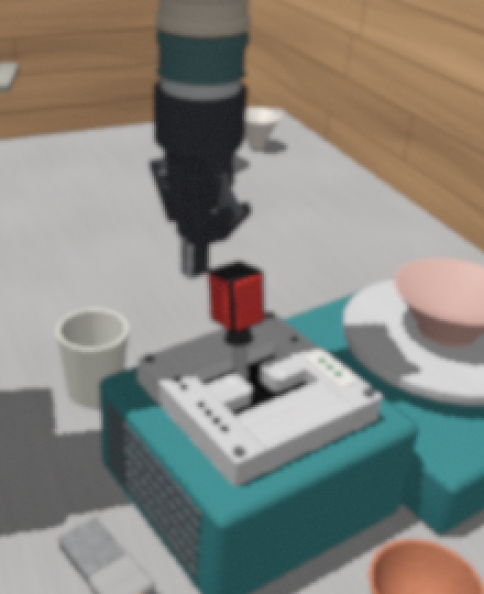

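View pics/top1z.png

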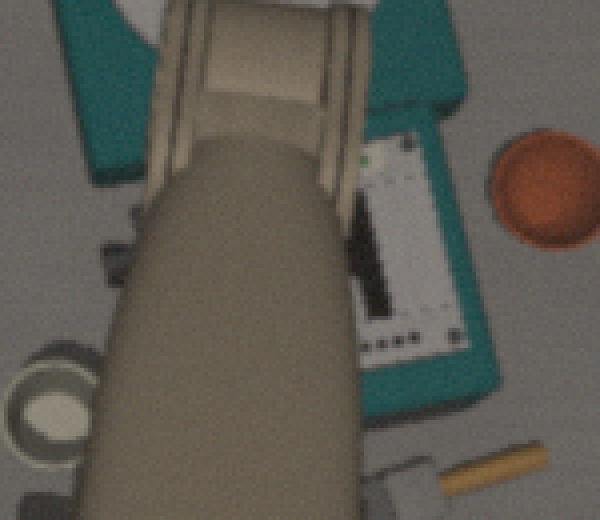

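The closed fingers are left of the knob at its height, with the tip at about (195,270) in the side zoom and the knob at (237,295). I'll push right in slow steps.

```bash
python3 -m pendant '[{"dr":[0,0,0],"translation":[0,-12,0],"claw":0},{"dr":[0,0,0],"translation":[0,-22,0],"claw":0},{"dr":[0,0,0],"translation":[0,-28,0],"claw":0},{"dr":[0,0,0],"translation":[0,-34,0],"claw":0},{"dr":[0,0,0],"translation":[0,-40,0],"claw":0},{"dr":[0,0,0],"translation":[0,-46,0],"claw":0},{"dr":[0,0,0],"translation":[0,-52,0],"claw":0},{"dr":[0,0,0],"translation":[0,-58,0],"claw":0},{"dr":[0,0,0],"translation":[0,-60,0],"claw":0},{"dr":[0,0,0],"translation":[0,-60,0],"claw":0}]'; python3 -c "
from h import *
st();knob(2)
k=cv2.resize(cv2.imread('pics/side2.png')[60:330,180:400],None,fx=2.2,fy=2.2,interpolation=3);cv2.imwrite('pics/side2z.png',k)"
```

```text
time_s: 5.25
position: [0.5658, -0.0749, 0.2048]
orientation: [0.0, -0.099, 0.995, -0.001]
force: [-0.7, 0.4, 4.1]
gripper_width: -0.0002
t 5.25 local [1.000e-01 3.690e+01 2.048e+02] F [-0.7  0.4  4.1] w -0.0002 q [-0.24  0.21 -0.21  1.15 -0.   -0.44]
side 0.89 [ 2.000e+00 -1.000e-01  2.022e+02]
side 0.16 [-54.7 202.1   1.2]
```

View pics/side2z.png

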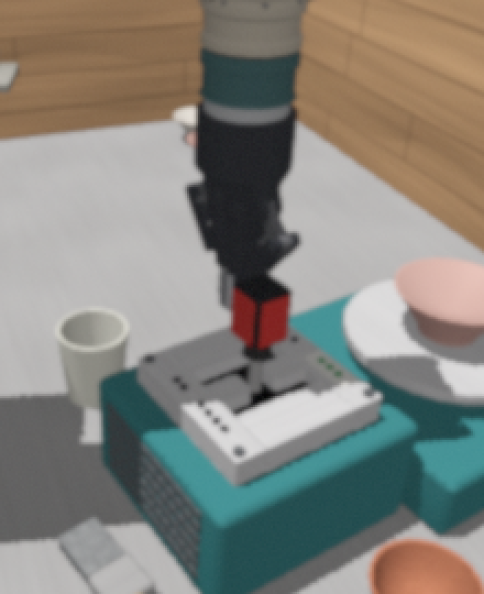

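It's crossing cleanly, with the knob now at y≈0. I'll keep going right to the stop.

```bash
python3 -m pendant '[{"dr":[0,0,0],"translation":[0,-5,0],"claw":0},{"dr":[0,0,0],"translation":[0,-10,0],"claw":0},{"dr":[0,0,0],"translation":[0,-15,0],"claw":0},{"dr":[0,0,0],"translation":[0,-20,0],"claw":0},{"dr":[0,0,0],"translation":[0,-24,0],"claw":0},{"dr":[0,0,0],"translation":[0,-28,0],"claw":0},{"dr":[0,0,0],"translation":[0,-31,0],"claw":0},{"dr":[0,0,0],"translation":[0,-33,0],"claw":0},{"dr":[0,0,0],"translation":[0,-34,0],"claw":0},{"dr":[0,0,0],"translation":[0,-34,0],"claw":0}]'; python3 -c "
from h import *
st();knob(3)
k=cv2.resize(cv2.imread('pics/side3.png')[60:330,180:400],None,fx=2.2,fy=2.2,interpolation=3);cv2.imwrite('pics/side3z.png',k)"
```

```text
time_s: 6.7
position: [0.5717, -0.1075, 0.2037]
orientation: [-0.001, -0.1, 0.995, 0.0]
force: [0.5, 1.1, -0.1]
gripper_width: 0.0001
t 6.7 local [ -0.6   3.7 203.7] F [ 0.5  1.1 -0.1] w 0.0001 q [-0.3   0.23 -0.19  1.16 -0.   -0.5 ]
side 0.84 [  3.8 -32.2 200.8]
side 0.38 [  0.6 -50.3 196.5]
```

View pics/side3z.png

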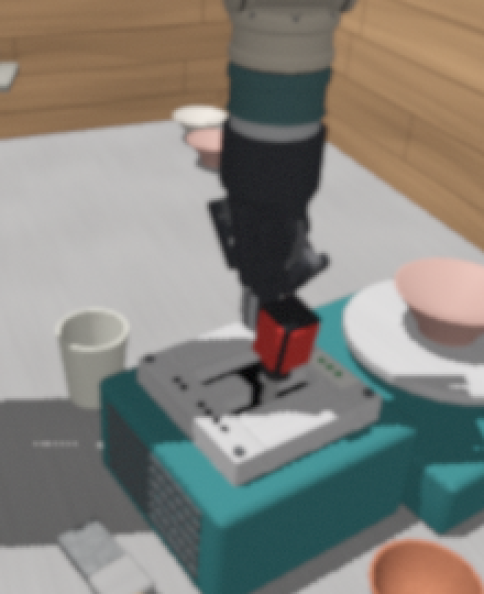

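Nearly across: the knob is at about −32 to −35 mm and the stop is at −38. I'll push on gently until force builds.

```bash
python3 -m pendant '[{"dr":[0,0,0],"translation":[0,-1,0],"claw":0},{"dr":[0,0,0],"translation":[0,-2,0],"claw":0},{"dr":[0,0,0],"translation":[0,-3,0],"claw":0},{"dr":[0,0,0],"translation":[0,-4,0],"claw":0},{"dr":[0,0,0],"translation":[0,-5,0],"claw":0},{"dr":[0,0,0],"translation":[0,-5,0],"claw":0},{"dr":[0,0,0],"translation":[0,-5,0],"claw":0},{"dr":[0,0,0],"translation":[0,-5,0],"claw":0},{"dr":[0,0,0],"translation":[0,-5,0],"claw":0},{"dr":[0,0,0],"translation":[0,-5,0],"claw":0}]'; python3 -c "
from h import *
st();knob(4)"
```

```text
time_s: 8.15
position: [0.5732, -0.1126, 0.2045]
orientation: [0.0, -0.1, 0.995, -0.0]
force: [0.6, 0.9, -0.2]
gripper_width: -0.0001
t 8.15 local [-1.000e-01 -1.600e+00  2.045e+02] F [ 0.6  0.9 -0.2] w -0.0001 q [-0.3   0.23 -0.18  1.16 -0.   -0.5 ]
side 0.88 [  4.5 -40.2 201.4]
```

```bash
python3 -m pendant '[{"dr":[0,0,0],"translation":[0,-1,0],"claw":0},{"dr":[0,0,0],"translation":[0,-2,0],"claw":0},{"dr":[0,0,0],"translation":[0,-3,0],"claw":0},{"dr":[0,0,0],"translation":[0,-3,0],"claw":0},{"dr":[0,0,0],"translation":[0,-3,0],"claw":0},{"dr":[0,0,0],"translation":[0,-3,0],"claw":0},{"dr":[0,0,0],"translation":[0,-3,0],"claw":0},{"dr":[0,0,0],"translation":[0,-3,0],"claw":0},{"dr":[0,0,0],"translation":[0,-3,0],"claw":0},{"dr":[0,0,0],"translation":[0,-3,0],"claw":0}]'; python3 -c "
from h import *
st();knob(5)"
```

```text
time_s: 9.6
position: [0.5736, -0.1152, 0.2042]
orientation: [-0.0, -0.1, 0.995, 0.0]
force: [-1.0, 3.2, 0.8]
gripper_width: 0.0002
t 9.6 local [ -0.3  -4.2 204.2] F [-1.   3.2  0.8] w 0.0002 q [-0.31  0.23 -0.18  1.16  0.   -0.51]
side 0.79 [  1.5 -37.6 200.1]
```

```bash
python3 -m pendant '[{"dr":[0,0,0],"translation":[0,15,0],"claw":0},{"dr":[0,0,0],"translation":[0,30,0],"claw":0},{"dr":[0,0,0],"translation":[0,30,-30],"claw":0},{"dr":[0,0,0],"translation":[0,30,-60],"claw":0},{"dr":[0,0,0],"translation":[35,30,-60],"claw":0},{"dr":[0,0,0],"translation":[70,30,-60],"claw":0},{"dr":[0,0,0],"translation":[70,-4,-60],"claw":0},{"dr":[0,0,0],"translation":[70,-34,-60],"claw":0},{"dr":[0,0,0],"translation":[70,-34,-60],"claw":0},{"dr":[0,0,0],"translation":[70,-34,-60],"claw":0}]'; python3 -c "
from h import *
st();knob(6)
k=cv2.resize(cv2.imread('pics/side6.png')[60:330,180:400],None,fx=2.2,fy=2.2,interpolation=3);cv2.imwrite('pics/side6z.png',k);shift(-68,-38,200)"
```

```text
time_s: 11.05
position: [0.5116, -0.1618, 0.2643]
orientation: [-0.0, -0.1, 0.995, 0.0]
force: [-0.0, -0.4, 0.3]
gripper_width: -0.0002
t 11.05 local [-70.3 -37.6 264.3] F [-0.  -0.4  0.3] w -0.0002 q [-0.43  0.11 -0.19  1.27  0.   -0.63]
side 0.68 [  3.7 -41.2 197.6]
top 0.56 [  5.3 -33.3 197.4]
target [ 0.5139 -0.1618  0.2   ] tool mm [-2.2 -0.5 64.3] dr [ 0.   -0.01  0.05]
```

View pics/side6z.png

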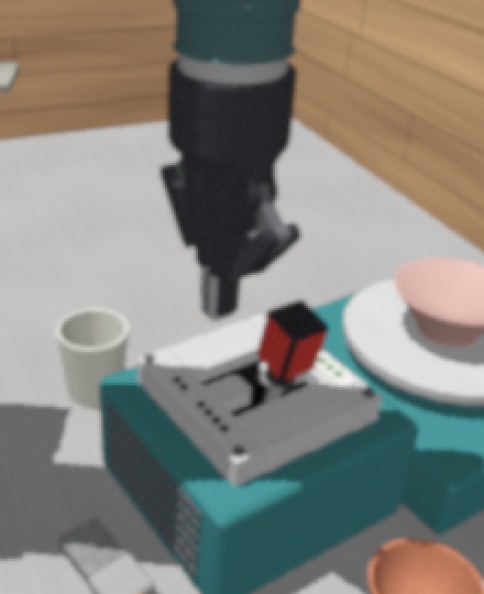

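The lever stands in the right track at the cross-channel (knob around (293,342)), and the fingers are clear behind it. Next I'll go down behind it, then start pushing forward.

```bash
python3 -m pendant '[{"dr":[0,0,0],"translation":[0,0,32],"claw":0},{"dr":[0,0,0],"translation":[0,0,64],"claw":0},{"dr":[0,0,0],"translation":[0,0,64],"claw":0},{"dr":[0,0,0],"translation":[-12,0,64],"claw":0},{"dr":[0,0,0],"translation":[-22,0,64],"claw":0},{"dr":[0,0,0],"translation":[-30,0,64],"claw":0},{"dr":[0,0,0],"translation":[-38,0,64],"claw":0},{"dr":[0,0,0],"translation":[-46,0,64],"claw":0},{"dr":[0,0,0],"translation":[-52,0,64],"claw":0},{"dr":[0,0,0],"translation":[-52,0,64],"claw":0}]'; python3 -c "
from h import *
st();knob(7)
k=cv2.resize(cv2.imread('pics/side7.png')[60:330,180:400],None,fx=2.2,fy=2.2,interpolation=3);cv2.imwrite('pics/side7z.png',k)"
```

```text
time_s: 12.5
position: [0.5629, -0.1522, 0.2002]
orientation: [-0.0, -0.1, 0.995, -0.0]
force: [-1.2, -1.7, 1.0]
gripper_width: 0.0
t 12.5 local [-18.  -38.4 200.2] F [-1.2 -1.7  1. ] w 0.0 q [-0.37  0.23 -0.19  1.15 -0.   -0.57]
side 0.67 [ 15.7 -40.3 198.5]
side 0.62 [  34.8 -185.     3.5]
top 0.54 [ 14.1 -33.6 194.9]
```

View pics/side7z.png

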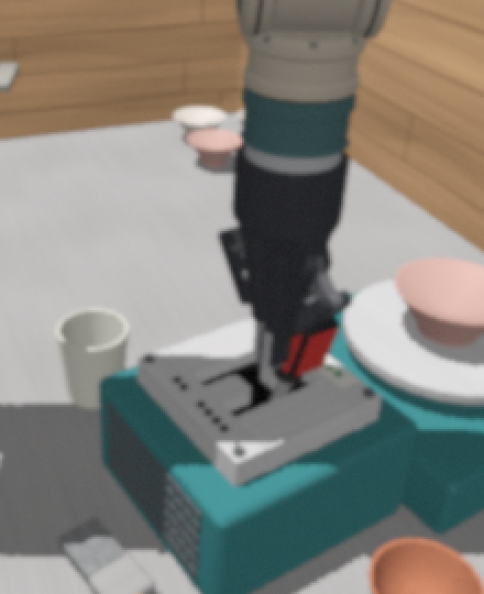

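It moves forward in the right track, so I'll continue.

```bash
python3 -m pendant '[{"dr":[0,0,0],"translation":[-5,0,0],"claw":0},{"dr":[0,0,0],"translation":[-10,0,0],"claw":0},{"dr":[0,0,0],"translation":[-15,0,0],"claw":0},{"dr":[0,0,0],"translation":[-20,0,0],"claw":0},{"dr":[0,0,0],"translation":[-25,0,0],"claw":0},{"dr":[0,0,0],"translation":[-30,0,0],"claw":0},{"dr":[0,0,0],"translation":[-33,0,0],"claw":0},{"dr":[0,0,0],"translation":[-36,0,0],"claw":0},{"dr":[0,0,0],"translation":[-38,0,0],"claw":0},{"dr":[0,0,0],"translation":[-38,0,0],"claw":0}]'; python3 -c "
from h import *
st();knob(8)"
```

```text
time_s: 13.95
position: [0.6002, -0.1446, 0.2004]
orientation: [0.0, -0.1, 0.995, 0.0]
force: [0.1, 0.1, -0.2]
gripper_width: -0.0001
t 13.95 local [ 20.  -38.4 200.4] F [ 0.1  0.1 -0.2] w -0.0001 q [-0.34  0.29 -0.11  1.17  0.   -0.54]
side 0.73 [ 51.9 -36.2 194.6]
side 0.32 [ 35.7 -35.1 198.6]
top 0.45 [ 53.2 -33.3 188.5]
```

```bash
python3 -m pendant '[{"dr":[0,0,0],"translation":[-1,0,0],"claw":0},{"dr":[0,0,0],"translation":[-2,0,0],"claw":0},{"dr":[0,0,0],"translation":[-3,0,0],"claw":0},{"dr":[0,0,0],"translation":[-4,0,0],"claw":0},{"dr":[0,0,0],"translation":[-5,0,0],"claw":0},{"dr":[0,0,0],"translation":[-5,0,0],"claw":0},{"dr":[0,0,0],"translation":[-5,0,0],"claw":0},{"dr":[0,0,0],"translation":[-5,0,0],"claw":0},{"dr":[0,0,0],"translation":[-5,0,0],"claw":0},{"dr":[0,0,0],"translation":[-5,0,0],"claw":0}]'; python3 -c "
from h import *
st();knob(9)"
```

```text
time_s: 15.4
position: [0.605, -0.1437, 0.2004]
orientation: [0.0, -0.1, 0.995, -0.0]
force: [-1.3, -1.5, 0.9]
gripper_width: -0.0002
t 15.4 local [ 24.8 -38.4 200.4] F [-1.3 -1.5  0.9] w -0.0002 q [-0.34  0.3  -0.1   1.17  0.   -0.54]
side 0.72 [ 61.2 -38.8 191.6]
side 0.38 [ -2.2   0.3 133.1]
top 0.47 [ 56.6 -31.7 187.5]
```

The fingers are near the expected end. I'll nudge until the force confirms the stop.

```bash
python3 -m pendant '[{"dr":[0,0,0],"translation":[-0.5,0,0],"claw":0},{"dr":[0,0,0],"translation":[-1,0,0],"claw":0},{"dr":[0,0,0],"translation":[-1.5,0,0],"claw":0},{"dr":[0,0,0],"translation":[-2,0,0],"claw":0},{"dr":[0,0,0],"translation":[-2.5,0,0],"claw":0},{"dr":[0,0,0],"translation":[-3,0,0],"claw":0},{"dr":[0,0,0],"translation":[-3,0,0],"claw":0},{"dr":[0,0,0],"translation":[-3,0,0],"claw":0},{"dr":[0,0,0],"translation":[-3,0,0],"claw":0},{"dr":[0,0,0],"translation":[-3,0,0],"claw":0}]'; python3 -c "
from h import *
st();knob(10)
k=cv2.resize(cv2.imread('pics/side10.png')[60:330,180:400],None,fx=2.2,fy=2.2,interpolation=3);cv2.imwrite('pics/side10z.png',k)"
```

```text
time_s: 16.85
position: [0.6076, -0.1431, 0.2002]
orientation: [-0.0, -0.1, 0.995, 0.0]
force: [-3.1, -1.0, -1.1]
gripper_width: 0.0005
t 16.85 local [ 27.6 -38.3 200.2] F [-3.1 -1.  -1.1] w 0.0005 q [-0.33  0.3  -0.09  1.17 -0.   -0.53]
side 0.96 [ 59.4 -35.5 190.4]
top 0.56 [ 60.2 -32.8 188.3]
```

View pics/side10z.png

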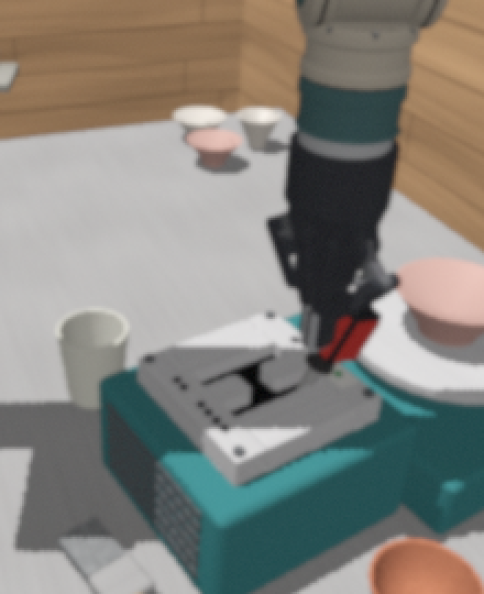

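```bash
python3 -m pendant '[{"dr":[0,0,0],"translation":[-0.5,0,0],"claw":0},{"dr":[0,0,0],"translation":[-1,0,0],"claw":0},{"dr":[0,0,0],"translation":[-1.5,0,0],"claw":0},{"dr":[0,0,0],"translation":[-2,0,0],"claw":0},{"dr":[0,0,0],"translation":[-2.5,0,0],"claw":0},{"dr":[0,0,0],"translation":[-3,0,0],"claw":0},{"dr":[0,0,0],"translation":[-3,0,0],"claw":0},{"dr":[0,0,0],"translation":[-3,0,0],"claw":0},{"dr":[0,0,0],"translation":[-3,0,0],"claw":0},{"dr":[0,0,0],"translation":[-3,0,0],"claw":0}]'; python3 -c "
from h import *
st();knob(11)"
```

```text
time_s: 18.3
position: [0.6097, -0.1426, 0.1999]
orientation: [-0.001, -0.1, 0.995, -0.0]
force: [-5.8, -0.6, -0.6]
gripper_width: 0.0002
t 18.3 local [ 29.7 -38.3 199.9] F [-5.8 -0.6 -0.6] w 0.0002 q [-0.33  0.31 -0.09  1.18 -0.   -0.53]
side 0.84 [ 57.2 -36.7 194. ]
top 0.62 [ 59.6 -30.3 187.1]
```

```bash
python3 -m pendant '[{"dr":[0,0,0],"translation":[-1,0,0],"claw":0},{"dr":[0,0,0],"translation":[-2,0,0],"claw":0},{"dr":[0,0,0],"translation":[-3,0,0],"claw":0},{"dr":[0,0,0],"translation":[-4,0,0],"claw":0},{"dr":[0,0,0],"translation":[-4,0,0],"claw":0},{"dr":[0,0,0],"translation":[-4,0,0],"claw":0},{"dr":[0,0,0],"translation":[-4,0,0],"claw":0},{"dr":[0,0,0],"translation":[-4,0,0],"claw":0},{"dr":[0,0,0],"translation":[-4,0,0],"claw":0},{"dr":[0,0,0],"translation":[-4,0,0],"claw":0}]'; python3 -c "
from h import *
st();knob(12)"
```

```text
time_s: 19.75
position: [0.612, -0.142, 0.1994]
orientation: [-0.003, -0.099, 0.995, -0.0]
force: [-8.5, -2.2, -0.1]
gripper_width: 0.0001
t 19.75 local [ 32.1 -38.1 199.4] F [-8.5 -2.2 -0.1] w 0.0001 q [-0.33  0.31 -0.08  1.18 -0.   -0.53]
side 0.89 [ 59.5 -37.8 191.5]
top 0.54 [ 58.3 -29.9 189.3]
```

Force has risen to 8.7 N with the knob stationary in the image, so it is at the stop. I'll back off, then lift.

```bash
python3 -m pendant '[{"dr":[0,0,0],"translation":[15,0,0],"claw":0},{"dr":[0,0,0],"translation":[40,0,0],"claw":0},{"dr":[0,0,0],"translation":[60,0,0],"claw":0},{"dr":[0,0,0],"translation":[60,0,-40],"claw":0},{"dr":[0,0,0],"translation":[60,0,-80],"claw":0},{"dr":[0,0,0],"translation":[60,50,-100],"claw":0},{"dr":[0,0,0],"translation":[60,100,-100],"claw":0},{"dr":[0,0,0],"translation":[60,150,-100],"claw":0},{"dr":[0,0,0],"translation":[60,200,-100],"claw":0},{"dr":[0,0,0],"translation":[60,200,-100],"claw":0}]'; python3 -m pendant '[{"dr":[0,0,0],"translation":[0,50,0],"claw":0},{"dr":[0,0,0],"translation":[0,100,0],"claw":0},{"dr":[0,0,0],"translation":[0,150,0],"claw":0},{"dr":[0,0,0],"translation":[0,200,0],"claw":0},{"dr":[0,0,0],"translation":[0,200,0],"claw":0},{"dr":[0,0,0],"translation":[0,200,0],"claw":0},{"dr":[0,0,0],"translation":[0,200,0],"claw":0},{"dr":[0,0,0],"translation":[0,200,0],"claw":0},{"dr":[0,0,0],"translation":[0,200,0],"claw":0},{"dr":[0,0,0],"translation":[0,200,0],"claw":0}]';python3 -c "
from h import *
st();knob(13)
for q in ('cup','red_bowl','brush'): print(q,[np.round(d['location'],3) for d in robot.spot_point(q,'top')[:1]])
a=cv2.resize(cv2.imread('pics/side13.png')[160:330,200:400],None,fx=2,fy=2,interpolation=3)
b=cv2.resize(cv2.imread('pics/top13.png')[130:215,275:375],None,fx=4,fy=4,interpolation=3)
cv2.imwrite('pics/f13.png',np.hstack([a,b]))"
```

```text
time_s: 21.2
position: [0.5169, 0.0455, 0.3018]
orientation: [0.003, -0.102, 0.995, 0.001]
force: [0.1, -0.7, -0.8]
gripper_width: 0.0001
time_s: 22.45
position: [0.4767, 0.2381, 0.3003]
orientation: [0.0, -0.099, 0.995, 0.0]
force: [0.2, 0.4, 0.3]
gripper_width: -0.0003
t 22.45 local [-25.  361.3 300.3] F [0.2 0.4 0.3] w -0.0003 q [ 0.34  0.09 -0.14  1.34  0.    0.14]
side 0.69 [ 59.7 -39.7 187.8]
top 0.86 [ 60.3 -31.2 189.8]
cup [array([0.478, 0.078, 0.002])]
red_bowl [array([ 0.645, -0.284, -0.002])]
brush [array([ 0.432, -0.198,  0.002])]
```

View pics/f13.png

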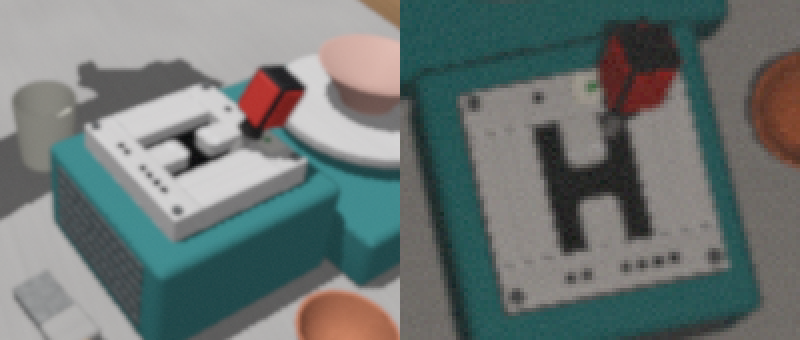

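The rod is at the closed forward end of the right track (top crop ~(612,122)). The knob leans fully forward, the other items have not moved, and the arm is clear. I'm handing in.

```bash
python3 -c "
from cell import robot
print(robot.job_done())"
```

```text
the job is handed in; nothing more can be done
None
```

The lever is in third: the rod stands at the closed forward end of the right-hand track. I handed the job in with about 22.5 s on the clock.

- **How it was moved:** The lever already stood at the cross-channel in the left track (forward offset about +2 mm, within the 9 mm crossing band), so it needed no push to reach the middle. With the gripper shut, I pushed the knob across to the right, then round from behind and forward. I never pinched it.
- **Reaching the stop:** On the last forward pushes the force rose to about 8.7 N, and the knob stopped moving in the images.
- **Last check of the knob:** After backing off, the networks put the knob at x ≈ +60 mm and y ≈ −31 to −40 mm from the gate centre. Nominal is +56 and −38. The two cameras disagree by about 8 mm in y, and x reads 4 mm past the mechanical end, about what the networks' and the calibration's error allows.
- **Everything else:** The cup, the red bowl and the brush read within about 2 mm of where they were at the start. The arm is clear with no force on the tool.

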